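# Kit the knee hinge cap and flip the keeper arm over it

## Robot

A 7-joint arm with a two-finger parallel gripper is mounted at the origin on the work surface. World frame = base frame: x ahead of the robot, y to its left, z up, the work surface at z = 0. Lengths are in m, angles in degrees, forces in N, time in s.
With the tool pointing down it reaches from about 0.425 to 0.925 m from the base axis. Payload 6.8 kg.
Tool frame: the origin (TCP) lies between the finger pads; the fingertips stand ctrl.finger_overhang ahead of it and the grasp point (between the pads) lies 6 mm ahead of it (ctrl.finger_overhang is the distance from the TCP to the fingertips, in m); z points along the fingers, y is the direction in which the jaws open and shut (so a half turn about z gives the same grasp; the last joint's range is limited). The gripper opens to 85 mm and grips with 20 to 120 N. Pads are 22 mm wide; open, the fingers measure 114 mm over their backs; the gripper's body (76 mm by 85 mm) begins 54 mm behind the grasp point. The pads swing forward as they close: fully open they stand 13 mm farther back than shut.
Start: joints at [-71.855, 27.33, 1.283, 89.118, -0.659, 63.558, -4.761], TCP at [0.278, 0.615, 0.256] pointing down, gripper open.
Joint ranges: [-169.35, 169.35], [-19.33, 120.38], [-80.79, 83.38], [13.8, 139.57], [-78.32, 258.32], [9.67, 109.79], [-169.56, 169.56]. Speed limits (degrees/s): [136.94, 136.94, 180, 180, 180, 180, 180].

## Interface

Orientations are given as a 3x3 rotation matrix whose columns are the frame's x, y, z axes.
In Python, from bench import ctrl gives the robot as it stands. The module is installed in compiled form; this text tells all that it offers.
- The arm moves only by the tool servo_tool, never from a script. Its argument "rows" is a list of rows, each a list of 7 numbers: the shift along the tool's x, y, z in cm, then the turn, a rotation vector about the tool's x, y, z in rad, then the finger opening in cm, from 0 to 8.54. In form: [[tx, ty, tz, wx, wy, wz, jaw], ...]. A call has 1 to 12 rows; each row is the pose to reach, as a shift and turn from the pose commanded when the call began, along the tool's axes at that moment; what a row does not reach only later rows make up. A row lasts 1/12 s, in which the tool goes at most 41.7 mm and 7.16 degrees, less where a joint would pass 70% of its speed; a pose out of reach is approached as far as the arm can. A call with a gripper value outside its range is refused whole. The fingers move at their own pace and stop on an object; "newtons" is the grip in N (left out, the last holds). Time passes only in rows, so rows that repeat a pose let the fingers close. It gives the time, the measured TCP pose, the force and the opening at its end, in the units of the state.
- ctrl.observe(): the state, without advancing time (a new reading comes with each control period).
- ctrl.get_image(name): name is "scene" or "side" or "wrist"; returns a dict with "pixels" (384x512x3 uint8, blue, green, red), "z_map" (384x512 float32, m along the optical axis (not along the pixel's ray), 0 where there is no reading), "fx", "fy", "cx", "cy" (pixels), "k1" (the pictures are not rectified: a ray, as slopes to the right and down, at radius r is drawn at 1 + k1 r^2 times it, then the intrinsics apply), "xyz" and "attitude" of the camera in the world; the wrist camera has in their place "mount" (4x4, takes a point from camera to tool coordinates, whose origin is the TCP and whose axes are the flange's). Camera axes: x right, y down, z forward; pixel columns grow to the right and rows downward; lengths in m; the calibration is good to about 2 mm. A picture is of the moment at which its call begins: read the wrist's pose just before it.
- ctrl.job_done(): hands the job in, once; it reports no verdict.
The state is a dict: "t": time; "joint_positions": joint angles; "qd": joint speeds; "tau": joint torques, N m; "position": TCP position; "eef_rot": TCP orientation; "ft_force": force on the tool from outside, world axes, zero at the start; "torque": the same for the moment, N m; "opening": opening from 0.0 (shut) to 1.0 (fully open).
Only numpy, scipy, OpenCV 4.12 (cv2) and the standard library are available. Lean on these libraries where they do the work, as an engineer would, in place of code of your own. Each camera call takes 0.05 s, during which the arm holds its last target.

## Task

Finish this knee kit: set the red hinge cap upright into its matching empty cut-out in the blue tray, fully down, and let go of it. Then use a fingertip to push the yellow-padded keeper arm just past upright and let it drop shut over the cap by itself, without following it down. Leave the other parts in the tray and the two white spacers where they are.

Things in the scene. Friction and masses are not known exactly. Their poses are not given: they have to be found in the camera images.
- cap_center (a point): Centre (half-way up) of the loose red hinge cap, standing upright on the bench, 54 mm tall, 0.16 kg. Flat foot 60 (its x) by 80 (its y) by 18 mm high; on it, centred, a hub 34 (x) by 74 (y) by 36 mm high, the grip: close the fingers along x across the 34 mm. z up; a half turn about z makes no difference. The cap and the two white spacers may have swapped places.
- nest (a point): Centre of the floor of the empty, pale-floored cut-out in the fixed blue tray, 66 (x) by 86 (y) mm, 12 mm deep, bevelled, for the cap's foot (cap's y along this y, either way round). Axes are the tray's, z up. Floor 10 mm, tray top 22 mm above the bench. Cap fully down: its centre is 27 mm above this point. The tray (160 x by 260 y mm) has its middle 35 mm from here towards -y.
- keeper (a joint): Keeper arm angle. 0: on its stop, leaning 0.40 rad back from upright, away from the cut-out (to tray +y); 0.40: upright; 1.97: shut on its own stop, level, pointing to tray -y, 5 mm above a fully seated cap (an unseated one blocks it). Top-heavy: 1 to 3 N at the pad moves it; past 0.55 it falls shut by itself in 1 to 2 s, damped; before upright it falls back.
- keeper_pivot (a point): Middle of the keeper arm's fixed pivot, between two dark steel cheeks at the tray's +y end: 80 mm from the cut-out's centre along tray +y and 77 mm above the bench. The arm turns about this point's x axis, the tray's x; z is up.
- keeper_pad (a point): Centre of the yellow pad at the free end of the steel keeper arm, 100 mm from the pivot. Pad 54 mm wide (along the pivot's x), 44 mm along the arm, 16 mm thick; the arm ends 22 mm beyond this point. The bar is 20 mm wide, 12 mm thick. Push the pad's tray +y face towards tray -y. The axes turn with the arm and are the tray's at joint 0.
- clamp_center (a point): Centre of the dull grey titanium tube clamp (54 mm across, 40 mm tall) already in its round cut-out in the tray, top 50 mm above the bench. Leave it there.
- bumper_center (a point): Centre of the black rubber bumper (52 mm square, 34 mm tall) already in its square cut-out in the tray, top 44 mm above the bench. Leave it there.
- spacer_a_center (a point): Centre of a loose white delrin spacer, a thick ring 60 mm across and 45 mm tall, standing on the bench. Leave it.
- spacer_b_center (a point): Centre of the other white spacer, of the same size. Leave it.
There are look-alikes about, which are no part of the job. Leave any pink look-alike of the part that bears cap_center alone.

How it is judged (in metres and radians):
On the way, in this order (a step that is already met when the one before it is completed fails the run):
1. the cap is fully down in its cut-out and let go, with the keeper arm still leaning back (z of cap_center in the frame of nest between 0.02 and 0.031 m and horizontal distance between cap_center and nest below 0.01 m and angle between cap_center's own z axis and vertical below 0.1 rad and value of joint keeper below 0.25 rad and contact force between the fingers and cap below 0.1 N), for 0.2 s.
2. the keeper arm, past upright, drops with nothing of the robot touching it (value of joint keeper between 0.45 and 1.7 rad and velocity of joint keeper above 0.05 rad/s and contact force between each of the fingers, the arm and keeper below 0.05 N), for 0.1 s.
At the end, for the whole second after the job is handed in: The cap is fully down in its cut-out (its centre 20 to 31 mm above the cut-out's floor, within 10 mm sideways, tilted less than 0.1 rad), at rest, and the keeper arm lies shut over it (joint above 1.91) and still (z of cap_center in the frame of nest between 0.02 and 0.031 m and horizontal distance between cap_center and nest below 0.01 m and angle between cap_center's own z axis and vertical below 0.1 rad and value of joint keeper above 1.91 rad and velocity of joint keeper below 0.05 rad/s and linear speed of cap below 0.02 m/s); the robot touches nothing.
It fails at once if another kit part or a spacer is moved more than 20 mm (distance of any of clamp_center, bumper_center, spacer_a_center, spacer_b_center from where it was at the start of the episode above 0.02 m).
It fails at once if the keeper arm is pushed with more than 25 N (contact force between any of the fingers, the arm and keeper above 25 N).
It also fails if it takes over 58 s, if anything falls off the work surface, if the arm or the gripper's body presses on something with over 40 N, if the wrist force passes 120 N, or if a joint passes its speed limit or range.

## Working session

There is one attempt and no reset: what is moved stays moved. The work goes in short steps, Python scripts to look and compute and a tool call to move; the robot and the scene stay as the last step left them, time stands still between calls to the robot, and variables do not carry over. Pictures are saved under pics/ and viewed, and the job is handed in when it is done.

Besides the shell and the picture viewer there is one more tool, called after ">>>" by a JSON object that holds its "fn" and its "kwargs", one argument or row to a line. servo_tool: Moves the arm, as the interface text tells. Its arguments: {"type":"object","properties":{"rows":{"type":"array","items":{"type":"array","items":{"type":"number"}}},"newtons":{"type":"number"}},"required":["rows"]}

```bash
mkdir -p pics; cat > h.py <<'E'
import numpy as np, cv2
from bench import ctrl
np.set_printoptions(precision=4,suppress=True)
def grab(name,fn):
    s=ctrl.observe(); im=ctrl.get_image(name)
    cv2.imwrite('pics/'+fn,im['pixels'])
    np.save('pics/'+fn+'.npy',{'im':im,'s':s},allow_pickle=True)
    return im,s
def load(fn):
    d=np.load('pics/'+fn+'.npy',allow_pickle=True).item(); return d['im'],d['s']
def pose(im,s):
    if 'mount' in im:
        M=np.array(im['mount']); R=np.array(s['eef_rot']); p=np.array(s['position'])
        return R@M[:3,:3], p+R@M[:3,3]
    return np.array(im['attitude']),np.array(im['xyz'])
def slopes(im,uv):
    K=np.array([[im['fx'],0,im['cx']],[0,im['fy'],im['cy']],[0,0,1.]])
    uv=np.array(uv,float).reshape(-1,1,2)
    return cv2.undistortPoints(uv,K,np.array([im['k1'],0,0,0,0.])).reshape(-1,2)
def onplane(im,s,uv,z):
    R,p=pose(im,s); a=slopes(im,uv); d=np.c_[a,np.ones(len(a))]@R.T
    return p+d*((z-p[2])/d[:,2])[:,None]
def depthpts(im,s,uv):
    uv=np.array(uv).reshape(-1,2); R,p=pose(im,s)
    z=im['z_map'][uv[:,1].astype(int),uv[:,0].astype(int)]
    a=slopes(im,uv); return p+(np.c_[a,np.ones(len(a))]*z[:,None])@R.T
E
python3 - <<'E'
from h import *
for n in ['scene','side','wrist']:
    im,s=grab(n,n+'0.png'); R,p=pose(im,s); print(n,im['fx'],im['cx'],im['cy'],im['k1'],p,R.tolist())
print(s, ctrl.finger_overhang)
E
```

```text
scene 467.11317966527474 266.4830498051128 195.49839288516316 -0.19067284327427036 [1.3511 0.0136 1.1334] [[0.030182106766242705, 0.7446589657259359, -0.6667623753595653], [0.9995127382222531, -0.027795706647737808, 0.014201578201246486], [-0.007957798854227092, -0.6668661210887322, -0.7451350548601665]]
side 360.6624373942949 257.70186653077485 195.23951526060702 -0.004698110698866469 [ 0.2764 -0.5537  0.7983] [[0.9550360849763825, -0.22677718319357007, 0.19099263225521004], [-0.29635871225838223, -0.7110216514256525, 0.637667409291467], [-0.008808522097228471, -0.6655977166327479, -0.7462587282918268]]
wrist 338.11521209788935 251.5653713200865 194.11705595005444 -0.09893902469367981 [0.211  0.6442 0.3722] [[0.4120346159248962, 0.8735259419342029, 0.2591908641283172], [0.911167718031093, -0.39472206560405587, -0.1181857882457738], [-0.0009299987261961934, 0.2848629840699348, -0.9585677938513989]]
{'t': 0.1, 'joint_positions': array([-71.8537,  27.3721,   1.2793,  89.1718,  -0.6602,  63.5598,
        -4.7616]), 'qd': array([-0.0193, -0.0549,  0.0348, -0.0445,  0.0238, -0.0985,  0.1424]), 'tau': array([  0.005 , -59.7756,   1.6139, -28.1954,   0.0129,   0.005 ,
        -0.    ]), 'position': array([0.278 , 0.6146, 0.2554]), 'eef_rot': array([[-0.9111,  0.4121, -0.0006],
       [ 0.4121,  0.9111, -0.0016],
       [-0.0001, -0.0017, -1.    ]]), 'ft_force': array([-0.1269,  0.3033,  0.1944]), 'torque': array([-0.0121,  0.0156, -0.012 ]), 'opening': 0.9982416039825317} 0.025
```

View pics/scene0.png

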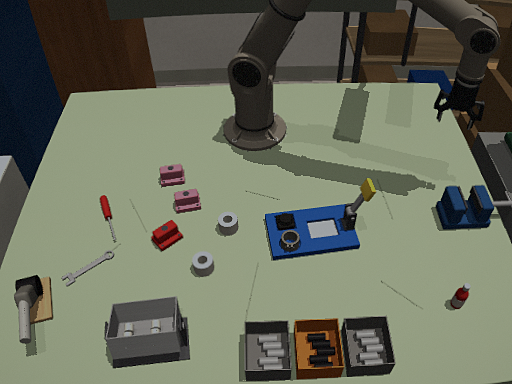

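View pics/side0.png

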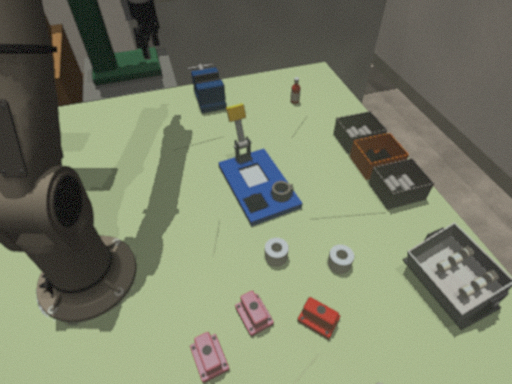

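View pics/wrist0.png

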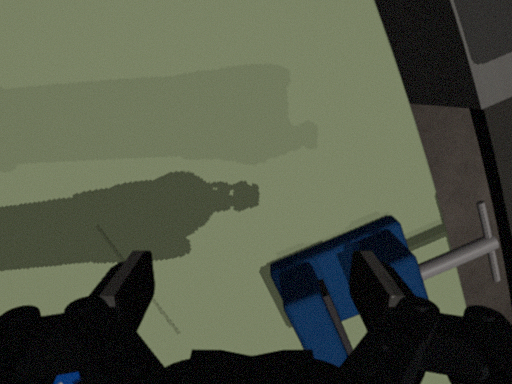

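Scene picture: the red cap is at (167,235), with pink look-alikes at (172,175) and (187,200). A red screwdriver lies at (105,207) and a red bottle at (460,297). The two white spacers are at (228,223) and (203,262). In the tray, the pale cut-out is at (323,229) and the yellow pad at (368,188). In the side view the cap is at (320,317). I choose the saturated red stepped block and will check it in a crop while measuring.

```bash
python3 - <<'E'
from h import *
def comps(m,minA=25):
    n,l,st,c=cv2.connectedComponentsWithStats(m.astype(np.uint8))
    return [(l==i,st[i],c[i]) for i in range(1,n) if st[i][4]>=minA]
for n in ['scene','side']:
    im,s=load(n+'0.png'); px=im['pixels']; hsv=cv2.cvtColor(px,cv2.COLOR_BGR2HSV)
    H,S,V=[hsv[...,i].astype(int) for i in range(3)]
    red=((H<8)|(H>172))&(S>170)&(V>60)
    print(n,'RED')
    for m,st,c in comps(red):
        v,u=np.nonzero(m); P=depthpts(im,s,np.c_[u,v]); print(st,c.round(1),np.median(P,0),P[:,2].max())
        if 0.0<np.median(P[:,2])<0.07 and st[4]>100 and abs(np.median(P[:,1]))<.6:
            for z0,z1 in [(.047,.06),(.012,.024)]:
                k=(P[:,2]>z0)&(P[:,2]<z1); Q=P[k]
                if len(Q)>8:
                    r=cv2.minAreaRect((Q[:,:2]*1000).astype(np.float32)); print('  z',z0,len(Q),np.median(Q,0),r)
    yel=(H>20)&(H<35)&(S>130)&(V>90)
    print('YEL')
    for m,st,c in comps(yel):
        v,u=np.nonzero(m); P=depthpts(im,s,np.c_[u,v]); print(st,c.round(1),np.median(P,0),P.min(0),P.max(0))
    blue=(H>100)&(H<125)&(S>150)&(V>50)
    print('BLUE')
    for m,st,c in comps(blue,600):
        v,u=np.nonzero(m); P=depthpts(im,s,np.c_[u,v]); k=(abs(P[:,2]-.022)<.006)
        print(st,c.round(1),np.median(P,0),k.sum())
        if k.sum()>300:
            Q=P[k]; print(cv2.minAreaRect((Q[:,:2]*1000).astype(np.float32)),np.median(Q[:,2]))
            x,y,w,h=st[:4]; sub=np.zeros_like(m); sub[y:y+h,x:x+w]=1
            pale=sub&(S<60)&(V>110)
            for m2,st2,c2 in comps(pale,100):
                v,u=np.nonzero(m2); P2=depthpts(im,s,np.c_[u,v])
                f=onplane(im,s,np.c_[u,v],.010); r=cv2.minAreaRect((f[:,:2]*1000).astype(np.float32))
                print('  pale',st2,c2.round(1),np.median(P2,0),r)
a=cv2.imread('pics/scene0.png');b=cv2.imread('pics/side0.png')
cv2.imwrite('pics/crop0.png',np.hstack([cv2.resize(a[205:265,130:210],(400,300),interpolation=2),cv2.resize(b[285,None][0:0] if 0 else b[287:347,280:360],(400,300),interpolation=2)]))
cv2.imwrite('pics/crop1.png',np.hstack([cv2.resize(a[170:260,260:380],(400,300),interpolation=2),cv2.resize(b[95:225,190:320],(400,400),interpolation=2)[:300]]))
E
```

```text
scene RED
[100 195  11  23 143] [105.  205.9] [ 0.3839 -0.4851  0.0224] 1.1334404838374745
  z 0.012 98 [ 0.3872 -0.4835  0.021 ] ((379.61077880859375, -486.9937438964844), (92.50921630859375, 22.834545135498047), 21.059816360473633)
[152 220  30  29 353] [165.6 234.4] [ 0.5149 -0.268   0.0461] 0.05875974220165947
  z 0.047 175 [ 0.508  -0.2711  0.0528] ((504.1007080078125, -271.8260498046875), (35.04094696044922, 71.96096801757812), 40.6389274597168)
  z 0.012 136 [ 0.5212 -0.2646  0.0169] ((521.4811401367188, -268.70550537109375), (49.59226608276367, 87.96218872070312), 8.378155708312988)
[457 288  11  11  79] [462.1 293.7] [0.7711 0.5435 0.0693] 0.07809519934111964
YEL
[361 178  15  22 188] [367.2 188. ] [0.4788 0.314  0.1809] [0.4484 0.0136 0.1504] [1.3511 0.3326 1.1334]
BLUE
[ 265  204   95   53 2346] [311.2 230.5] [0.5098 0.1631 0.0213] 2260
((495.7601318359375, 164.48287963867188), (165.77615356445312, 259.7469177246094), 6.756362438201904) 0.02139988675824578
  pale [265 204  72  10 364] [290.3 206.7] [ 0.386   0.099  -0.0003] ((404.60577392578125, 141.52743530273438), (226.1
[... 1183 characters left out ...]
0586), 76.74798583984375)
  pale [266 151  34  48 760] [288.  167.2] [ 0.6046  0.2222 -0.0005] ((582.05810546875, 183.4160919189453), (205.45571899414062, 108.3576889038086), 72.19217681884766)
  pale [240 165  28  22 392] [253.3 175.4] [0.4895 0.202  0.0097] ((489.66168212890625, 203.83395385742188), (66.01175689697266, 79.46806335449219), 7.329658508300781)
  pale [220 170  28  50 629] [228.9 202.1] [ 0.3944  0.1211 -0.0004] ((377.20721435546875, 146.74053955078125), (68.26048278808594, 213.7066192626953), 6.956607818603516)
  pale [273 210  27  10 142] [289.9 215.9] [ 0.5472  0.0272 -0.0005] ((532.4910888671875, 27.09576988220215), (32.14921569824219, 74.03531646728516), 72.3630142211914)
```

View pics/crop0.png

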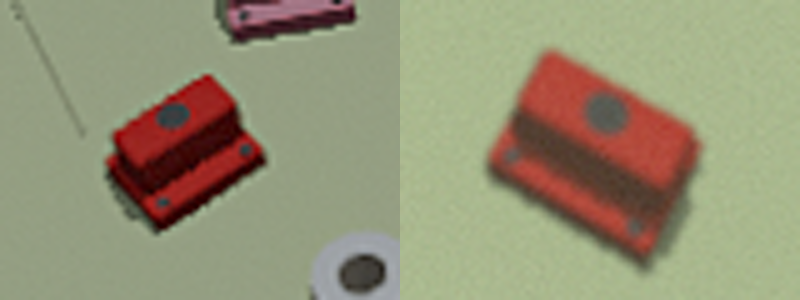

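View pics/crop1.png

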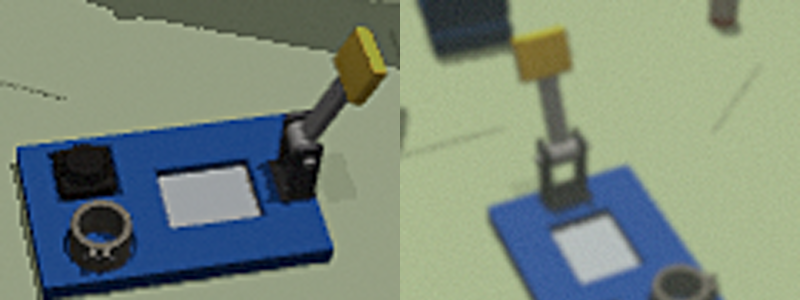

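Both crops agree. The bright red cap has its hub top at about (0.504, -0.272, 0.053) and its x axis at about 40.6°. The nest is at about (0.488, 0.202, 0.010), with the tray at 6.75°. The yellow pad leans back at y ≈ 0.31. The plan is to go high, then hover over the cap and refine with the wrist camera.

```bash
cat >> h.py <<'E'
from scipy.spatial.transform import Rotation as Ro
def row(p,th,cur=None):
    if cur is None:
        s=ctrl.observe(); cur=(np.array(s['position']),np.array(s['eef_rot']))
    best=None
    for t in (th,th+180):
        c,n=np.cos(np.radians(t)),np.sin(np.radians(t))
        R=np.array([[-n,c,0],[c,n,0],[0,0,-1.]])
        w=Ro.from_matrix(cur[1].T@R).as_rotvec()
        if best is None or np.linalg.norm(w)<np.linalg.norm(best[0]): best=(w,R)
    print('row cm', (cur[1].T@(np.array(p)-cur[0])*100).round(2), best[0].round(3)); return np.array(p),best[1]
E
python3 - <<'E'
from h import *
c=row((.45,.40,.40),65); row((.60,.0,.35),50); row((.48,-.26,.25),40.6)
E
```

```text
row cm [-24.51 -12.49 -14.42] [-0.001  0.     0.012]
row cm [-54.67 -42.75  -9.38] [-0.001  0.     0.273]
row cm [-54.45 -71.37   0.66] [-0.001  0.     0.437]
```

>>> {"fn": "servo_tool", "kwargs": {
  "rows": [
    [-8,-4,-14,0,0,0,8.5],
    [-16,-8,-14,0,0,0,8.5],
    [-24.5,-12.5,-14.4,0,0,0,8.5],
    [-24.5,-12.5,-14.4,0,0,0,8.5],
    [-24.5,-12.5,-14.4,0,0,0,8.5],
    [-24.5,-12.5,-14.4,0,0,0,8.5],
    [-24.5,-12.5,-14.4,0,0,0,8.5],
    [-24.5,-12.5,-14.4,0,0,0,8.5]
  ]
}}

```text
t: 0.82
position: [0.4532, 0.3959, 0.4022]
eef_rot: [[-0.909, 0.417, 0.002], [0.417, 0.909, 0.0], [-0.002, 0.001, -1.0]]
ft_force: [0.1, 0.1, -0.0]
opening: 0.997
```

```bash
python3 - <<'E'
from h import *
print(ctrl.observe()['joint_positions'])
row((.60,.0,.35),50); row((.47,-.24,.25),40.6)
E
```

```text
[-53.1329  14.5996   7.5961  88.7741  -1.8594  76.6562  20.0246]
row cm [-29.83 -29.88   5.25] [0.001 0.002 0.268]
row cm [-27.99 -57.13  15.22] [0.002 0.002 0.432]
```

>>> {"fn": "servo_tool", "kwargs": {
  "rows": [
    [-29.8,-29.9,5.2,0,0,0.27,8.5],
    [-29.8,-29.9,5.2,0,0,0.27,8.5],
    [-29.8,-29.9,5.2,0,0,0.27,8.5],
    [-29.8,-29.9,5.2,0,0,0.27,8.5],
    [-29.8,-29.9,5.2,0,0,0.27,8.5],
    [-29.8,-29.9,5.2,0,0,0.27,8.5],
    [-29.8,-29.9,5.2,0,0,0.27,8.5],
    [-29.8,-29.9,5.2,0,0,0.27,8.5],
    [-29.8,-29.9,5.2,0,0,0.27,8.5],
    [-28,-57.1,15.2,0,0,0.432,8.5],
    [-28,-57.1,15.2,0,0,0.432,8.5],
    [-28,-57.1,15.2,0,0,0.432,8.5]
  ]
}}

```text
t: 1.82
position: [0.5372, -0.0604, 0.3129]
eef_rot: [[-0.653, 0.758, -0.0], [0.758, 0.653, -0.0], [-0.0, -0.0, -1.0]]
ft_force: [0.9, 0.7, -0.1]
opening: 0.993
```

```bash
python3 - <<'E'
from h import *
row((.47,-.24,.25),40.6)
E
```

```text
row cm [ -9.22 -16.81   6.29] [-0.     0.     0.003]
```

>>> {"fn": "servo_tool", "kwargs": {
  "rows": [
    [-9.2,-16.8,6.3,0,0,0,8.5],
    [-9.2,-16.8,6.3,0,0,0,8.5],
    [-9.2,-16.8,6.3,0,0,0,8.5],
    [-9.2,-16.8,6.3,0,0,0,8.5],
    [-9.2,-16.8,6.3,0,0,0,8.5],
    [-9.2,-16.8,6.3,0,0,0,8.5],
    [-9.2,-16.8,6.3,0,0,0,8.5],
    [-9.2,-16.8,6.3,0,0,0,8.5],
    [-9.2,-16.8,6.3,0,0,0,8.5]
  ]
}}

```text
t: 2.57
position: [0.4723, -0.2366, 0.2509]
eef_rot: [[-0.657, 0.754, 0.001], [0.754, 0.657, 0.001], [0.0, 0.001, -1.0]]
ft_force: [1.0, -0.1, -0.3]
opening: 0.996
```

```bash
python3 - <<'E'
from h import *
im,s=grab('wrist','wrist1.png'); print(s['position'],s['t'])
hsv=cv2.cvtColor(im['pixels'],cv2.COLOR_BGR2HSV).astype(int); H,S,V=[hsv[...,i] for i in range(3)]
red=((H<8)|(H>172))&(S>170)&(V>50)
v,u=np.nonzero(red); P=depthpts(im,s,np.c_[u,v])
k=(np.hypot(P[:,0]-.504,P[:,1]+.272)<.08)
for z0,z1 in [(.047,.06),(.012,.024)]:
    q=k&(P[:,2]>z0)&(P[:,2]<z1); Q=P[q]; print(len(Q),np.median(Q,0),cv2.minAreaRect((Q[:,:2]*1000).astype(np.float32)), np.c_[u,v][q].mean(0))
E
```

```text
[ 0.4723 -0.2366  0.2509] 2.5667
1952 [ 0.4942 -0.2673  0.053 ] ((497.8251953125, -271.64031982421875), (33.124298095703125, 71.77037811279297), 40.18599319458008) [248.2935 212.793 ]
1350 [ 0.4909 -0.265   0.0172] ((497.6575927734375, -271.96319580078125), (58.06880569458008, 78.66436767578125), 39.549560546875) [248.2022 197.94  ]
```

View pics/wrist1.png

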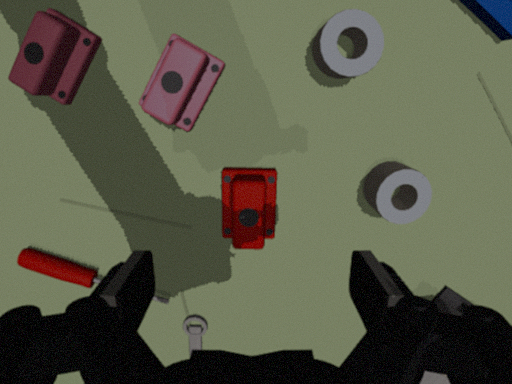

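Wrist view: the cap is at (248,205). Its hub and foot both fit a centre of about (0.498, -0.272) at 40°, with sizes 33x72 and 58x79 mm, which match the cap. The pink ones are at (55,55) and (180,85), and the spacers at (350,42) and (402,195), all well clear of the fingers.

```bash
python3 - <<'E'
from h import *
row((.499,-.272,.12),40); row((.499,-.272,.047),40)
print(ctrl.observe()['joint_positions'])
E
```

```text
row cm [-4.42 -0.33 13.1 ] [0.001 0.    0.019]
row cm [-4.42 -0.33 20.4 ] [0.001 0.    0.019]
[ -5.8013  14.8863  30.7592 111.1173  -9.1272  56.3237  70.2653]
```

>>> {"fn": "servo_tool", "kwargs": {
  "rows": [
    [-4.4,-0.3,5,0,0,0.02,8.5],
    [-4.4,-0.3,9,0,0,0.02,8.5],
    [-4.4,-0.3,13,0,0,0.02,8.5],
    [-4.4,-0.3,13,0,0,0.02,8.5],
    [-4.4,-0.3,15,0,0,0.02,8.5],
    [-4.4,-0.3,17,0,0,0.02,8.5],
    [-4.4,-0.3,19,0,0,0.02,8.5],
    [-4.4,-0.3,20.4,0,0,0.02,8.5],
    [-4.4,-0.3,20.4,0,0,0.02,8.5],
    [-4.4,-0.3,20.4,0,0,0.02,8.5]
  ]
}}

```text
t: 3.45
position: [0.4984, -0.2722, 0.0465]
eef_rot: [[-0.641, 0.768, -0.001], [0.768, 0.641, 0.001], [0.001, -0.0, -1.0]]
ft_force: [-0.8, -0.1, 0.5]
opening: 0.994
```

```bash
python3 - <<'E'
from h import *
im,s=grab('wrist','wrist2.png'); print(s['position'],s['ft_force'])
E
```

```text
[ 0.4984 -0.2722  0.0465] [-0.7985 -0.1164  0.4881]
```

View pics/wrist2.png

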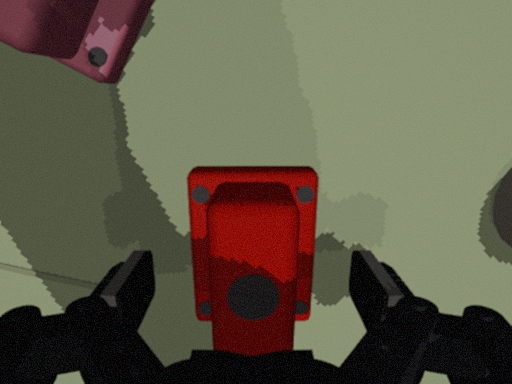

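The hub is centred between the fingers: cap column 253, finger centre 252. Closing now.

>>> {"fn": "servo_tool", "kwargs": {
  "rows": [
    [0,0,0,0,0,0,2.5],
    [0,0,0,0,0,0,2.5],
    [0,0,0,0,0,0,2.5],
    [0,0,0,0,0,0,2.5],
    [0,0,0,0,0,0,2.5],
    [0,0,0,0,0,0,2.5],
    [0,0,0,0,0,0,2.5],
    [0,0,0,0,0,0,2.5],
    [0,0,0,0,0,0,2.5],
    [0,0,0,0,0,0,2.5]
  ],
  "newtons": 50
}}

```text
t: 4.33
position: [0.4985, -0.2734, 0.0475]
eef_rot: [[-0.64, 0.769, 0.001], [0.769, 0.64, -0.0], [-0.001, 0.001, -1.0]]
ft_force: [0.3, 2.0, 5.2]
opening: 0.391
```

```bash
python3 - <<'E'
from h import *
s=ctrl.observe(); print(s['position'],s['ft_force'],s['opening'])
im,s=grab('wrist','wrist3.png')
c=row((.499,-.272,.20),40); row((.49,.13,.25),6.75)
E
```

```text
[ 0.4985 -0.2734  0.0475] [0.3035 2.0453 5.2375] 0.3906765296668205
row cm [  0.07   0.15 -15.25] [ 0.001  0.001 -0.004]
row cm [ 31.54  25.17 -20.26] [0.001 0.001 0.576]
```

View pics/wrist3.png

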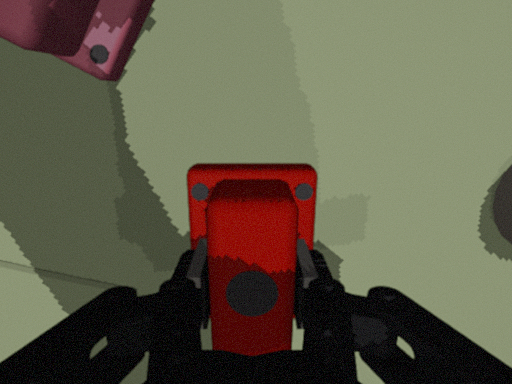

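Grasped: the opening is about 33 mm and the fingers sit on both hub sides. The disc at (251,293) gives the hub centre. I'll lift slightly and measure the cap's offset from the TCP.

>>> {"fn": "servo_tool", "kwargs": {
  "rows": [
    [0,0,-3,0,0,0,2.5],
    [0,0,-7,0,0,0,2.5],
    [0,0,-11,0,0,0,2.5],
    [0,0,-15,0,0,0,2.5],
    [0,0,-18,0,0,0,2.5],
    [0,0,-18,0,0,0,2.5],
    [0,0,-18,0,0,0,2.5],
    [0,0,-18,0,0,0,2.5]
  ]
}}

```text
t: 5.05
position: [0.4971, -0.2726, 0.2256]
eef_rot: [[-0.64, 0.769, -0.002], [0.769, 0.64, 0.001], [0.002, -0.001, -1.0]]
ft_force: [-0.6, -0.9, -2.3]
opening: 0.389
```

```bash
python3 - <<'E'
from h import *
im,s=grab('wrist','wrist4.png'); p=np.array(s['position']); R=np.array(s['eef_rot']); print(p,s['ft_force'],s['opening'])
hsv=cv2.cvtColor(im['pixels'],cv2.COLOR_BGR2HSV).astype(int); H,S,V=[hsv[...,i] for i in range(3)]
red=((H<8)|(H>172))&(S>150)&(V>30); red[:, :170]=0; red[:,350:]=0
v,u=np.nonzero(red); P=depthpts(im,s,np.c_[u,v]); L=(P-p)@R
print('local z pct',np.percentile(L[:,2],[2,10,30,50,70,90,98])*1000)
for a,b in [(-.014,-.001),(.02,.034)]:
    k=(L[:,2]>a)&(L[:,2]<b); Q=L[k]
    if len(Q): print(k.sum(),np.median(Q[:,2]),cv2.minAreaRect((Q[:,:2]*1000).astype(np.float32)),Q[:,:2].min(0),Q[:,:2].max(0))
# disc: grey blob within the hub
d=(S<90)&(V<110); d[:,:225]=0; d[:,280:]=0; d[:265]=0; d[325:]=0
v,u=np.nonzero(d); print('disc',len(u),u.mean(),v.mean(),(np.c_[u,v].min(0),np.c_[u,v].max(0)))
P=depthpts(im,s,np.c_[u,v]); print((np.median(P,0)-p)@R*1000)
E
```

```text
[ 0.4971 -0.2726  0.2256] [-0.6369 -0.9116 -2.3348] 0.3885081523000575
local z pct [-6.7352 -6.1621 -5.5509 -4.8776  2.9741 30.8498 37.826 ]
11346 -0.005436995727732687 ((4.132816314697266, -1.0090007781982422), (33.875587463378906, 67.45879364013672), 89.80021667480469) [-0.0296 -0.018 ] [0.0379 0.0159]
3631 0.030465239264050894 ((1.6990089416503906, -1.3136272430419922), (78.78597259521484, 59.123897552490234), 0.6965044140815735) [-0.038  -0.0307] [0.0409 0.0284]
disc 1549 251.74176888315043 293.24467398321497 (array([226, 271]), array([277, 315]))
[ 1.1145 -0.9762 -6.2304]
```

View pics/wrist4.png

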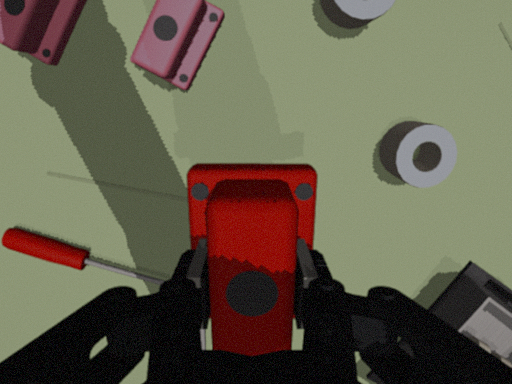

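Held firmly and still upright. The cap centre is about (+1, -1) mm in tool x and y, and the foot bottom is 47.5 mm below the TCP. Next I hover short of the nest on its -y side so the wrist camera can see it.

```bash
python3 - <<'E'
from h import *
row((.55,-.05,.25),25); row((.50,.11,.25),6.75)
E
```

```text
row cm [13.71 18.32 -2.49] [-0.002 -0.003  0.258]
row cm [29.2  24.71 -2.45] [-0.002 -0.002  0.576]
```

>>> {"fn": "servo_tool", "kwargs": {
  "rows": [
    [4,5,-2.4,0,0,0.1,2.5],
    [9,11,-2.4,0,0,0.2,2.5],
    [13.7,18.3,-2.4,0,0,0.26,2.5],
    [13.7,18.3,-2.4,0,0,0.26,2.5],
    [13.7,18.3,-2.4,0,0,0.26,2.5],
    [29.2,24.7,-2.4,0,0,0.576,2.5],
    [29.2,24.7,-2.4,0,0,0.576,2.5],
    [29.2,24.7,-2.4,0,0,0.576,2.5],
    [29.2,24.7,-2.4,0,0,0.576,2.5],
    [29.2,24.7,-2.4,0,0,0.576,2.5],
    [29.2,24.7,-2.4,0,0,0.576,2.5],
    [29.2,24.7,-2.4,0,0,0.576,2.5]
  ]
}}

```text
t: 6.1
position: [0.4995, 0.1111, 0.2489]
eef_rot: [[-0.123, 0.992, -0.003], [0.992, 0.123, -0.001], [-0.001, -0.003, -1.0]]
ft_force: [-0.5, -0.7, -1.7]
opening: 0.391
```

>>> {"fn": "servo_tool", "kwargs": {
  "rows": [
    [0,0,0,0,0,0,2.5],
    [0,0,0,0,0,0,2.5],
    [0,0,0,0,0,0,2.5]
  ]
}}

```text
t: 6.35
position: [0.5011, 0.1073, 0.2503]
eef_rot: [[-0.115, 0.993, -0.001], [0.993, 0.115, -0.001], [-0.001, -0.001, -1.0]]
ft_force: [0.0, -0.6, -1.5]
opening: 0.396
```

```bash
python3 - <<'E'
from h import *
im,s=grab('wrist','wrist5.png'); print(s['position'],s['eef_rot'])
hsv=cv2.cvtColor(im['pixels'],cv2.COLOR_BGR2HSV).astype(int); H,S,V=[hsv[...,i] for i in range(3)]
pale=((S<70)&(V>90)).astype(np.uint8)
n,l,st,c=cv2.connectedComponentsWithStats(pale)
for i in range(1,n):
    if st[i][4]>300:
        v,u=np.nonzero(l==i); P=depthpts(im,s,np.c_[u,v]); m=np.median(P,0); f=onplane(im,s,np.c_[u,v],.01)
        print(st[i],c[i],m,cv2.minAreaRect((f[:,:2]*1000).astype(np.float32)))
E
```

```text
[0.5011 0.1073 0.2503] [[-0.1147  0.9934 -0.0007]
 [ 0.9934  0.1147 -0.0009]
 [-0.0008 -0.0008 -1.    ]]
[    0     0   191   296 48207] [ 84.6395 141.4066] [ 0.3104  0.1094 -0.001 ] ((310.74114990234375, 82.42514038085938), (251.49656677246094, 347.9551696777344), 2.499171733856201)
[  313     0   199   368 55149] [419.7935 153.3105] [ 0.688   0.1425 -0.0007] ((706.1549682617188, 53.918060302734375), (258.0670166015625, 522.4964599609375), 19.92245101928711)
[ 216   29   67   89 5839] [249.299  72.919] [0.4871 0.2    0.0096] ((486.7269287109375, 198.68528747558594), (66.75537872314453, 86.70672607421875), 7.680772304534912)
[  0 334  32  28 452] [ 12.2478 345.4358] [ 0.1857 -0.1944 -0.0012] ((191.52294921875, -184.93618774414062), (79.9261703491211, 24.90635871887207), 41.40240478515625)
[355 352  30  32 435] [365.3862 372.1494] [ 0.6929 -0.1739 -0.0007] ((685.0955200195312, -162.07391357421875), (25.670059204101562, 75.8686752319336), 44.18843460083008)
```

View pics/wrist5.png

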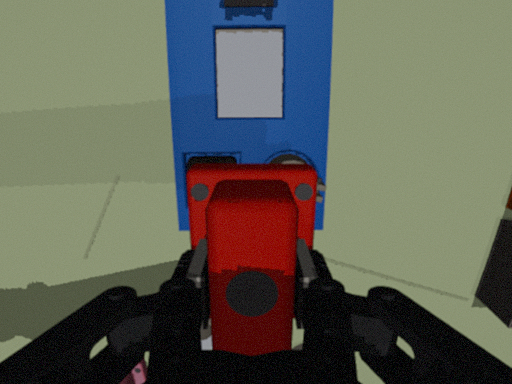

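The nest shows as a pale rectangle at (249,73), with a fitted size of 66.7x86.7 mm at about (0.487, 0.1995), z 0.0096, which matches. Next I go above it and descend partway.

```bash
python3 - <<'E'
from h import *
row((.488,.1985,.25),7); row((.488,.1985,.13),7)
E
```

```text
row cm [ 9.18 -0.26  0.04] [-0.     0.001 -0.007]
row cm [ 9.19 -0.25 12.04] [-0.     0.001 -0.007]
```

>>> {"fn": "servo_tool", "kwargs": {
  "rows": [
    [4,-0.25,0,0,0,-0.007,2.5],
    [8,-0.25,0,0,0,-0.007,2.5],
    [9.2,-0.25,0,0,0,-0.007,2.5],
    [9.2,-0.25,2,0,0,-0.007,2.5],
    [9.2,-0.25,5,0,0,-0.007,2.5],
    [9.2,-0.25,8,0,0,-0.007,2.5],
    [9.2,-0.25,10.5,0,0,-0.007,2.5],
    [9.2,-0.25,12,0,0,-0.007,2.5],
    [9.2,-0.25,12,0,0,-0.007,2.5],
    [9.2,-0.25,12,0,0,-0.007,2.5],
    [9.2,-0.25,12,0,0,-0.007,2.5]
  ]
}}

```text
t: 7.32
position: [0.4887, 0.2, 0.1317]
eef_rot: [[-0.124, 0.992, 0.002], [0.992, 0.124, 0.001], [0.0, 0.002, -1.0]]
ft_force: [-0.2, -0.4, -1.6]
opening: 0.388
```

```bash
python3 - <<'E'
from h import *
im,s=grab('wrist','wrist6.png'); print(s['position'],s['eef_rot'])
im2,s2=grab('side','side6.png')
a=im['pixels']; b=cv2.resize(im2['pixels'][60:240,160:340],(384,384),interpolation=2)
cv2.imwrite('pics/c6.png',cv2.resize(np.hstack([a,b]),(800,343)))
E
```

```text
[0.4887 0.2    0.1317] [[-0.1238  0.9923  0.0015]
 [ 0.9923  0.1238  0.0007]
 [ 0.0005  0.0016 -1.    ]]
```

View pics/c6.png

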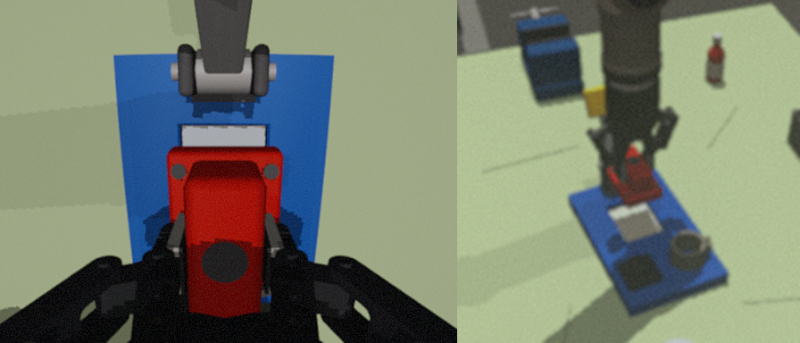

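Wrist view: the pale strip of the nest shows just beyond the red foot, and the keeper bar is ahead with clearance. I'll check alignment from the strip's edges.

```bash
python3 - <<'E'
from h import *
im,s=load('wrist6.png'); p=np.array(s['position']); R=np.array(s['eef_rot'])
hsv=cv2.cvtColor(im['pixels'],cv2.COLOR_BGR2HSV).astype(int); H,S,V=[hsv[...,i] for i in range(3)]
pale=((S<70)&(V>90)).astype(np.uint8); pale[:130]=0; pale[170:]=0; pale[:,:190]=0; pale[:,310:]=0
n,l,st,c=cv2.connectedComponentsWithStats(pale); i=1+np.argmax(st[1:,4]); print(st[i])
v,u=np.nonzero(l==i)
L=(onplane(im,s,np.c_[u,v],.01)-p)@R*1000
print('pale y range',np.percentile(L[:,1],[1,50,99]),'x max',np.percentile(L[:,0],[98,99.5]))
for lo in range(int(L[:,0].max())-20,int(L[:,0].max())+1,4):
    k=(L[:,0]>=lo)&(L[:,0]<lo+4)
    if k.sum()>5: print(lo,L[k,1].min(),L[k,1].max())
# foot edges near the far end, at foot-top plane
red=((H<8)|(H>172))&(S>150)&(V>30); red[:,:170]=0; red[:,350:]=0
v,u=np.nonzero(red); Q=(depthpts(im,s,np.c_[u,v])-p)@R*1000
k=(Q[:,2]>24)&(Q[:,2]<36); print('foot',Q[k].min(0),Q[k].max(0),np.percentile(Q[k],[1,99],axis=0))
# tray side edges angle
b=((H>100)&(H<125)&(S>120)).astype(np.uint8)
pts=[]
for side in (0,1):
    uv=[]
    for r in range(75,180,3):
        c=np.nonzero(b[r])[0]
        if len(c): uv.append((c[0] if side==0 else c[-1]+1,r))
    W=onplane(im,s,uv,.022)[:,:2]; vx,vy,_,_=cv2.fitLine((W*1000).astype(np.float32),cv2.DIST_HUBER,0,.01,.01).ravel(); print('edge angle from y',np.degrees(np.arctan2(-vx,vy)), 'local y',((onplane(im,s,uv,.022)-p)@R*1000)[:,1][[0,-1]])
E
```

```text
[ 203  140   95   24 2219]
pale y range [-34.6488  -2.1637  30.3976] x max [41.2571 41.2938]
21 -35.20329111194802 30.150811688109407
25 -35.17610192047373 30.846173020698775
29 -35.041678852218574 31.386351605415438
33 -35.51824799918921 30.571075506279207
37 -34.75471885584008 31.13679246540424
41 -33.89538550742933 28.18304155874856
foot [-39.3046 -30.8191  24.0732] [40.2148 28.3913 35.9928] [[  3.0392 -30.1348  28.6313]
 [ 39.9959  27.7231  35.3369]]
edge angle from y -173.04721 local y [-80.4921 -80.8047]
edge angle from y -173.01666 local y [77.7438 77.3051]
```

The tray angle is 6.97°. Both estimates agree on a TCP target of (0.488, 0.198), so I descend in steps.

```bash
python3 - <<'E'
from h import *
row((.488,.1983,.075),7); row((.488,.1983,.0575),7)
E
```

```text
row cm [-0.21 -0.11  5.71] [ 0.002 -0.001  0.002]
row cm [-0.21 -0.12  7.46] [ 0.002 -0.001  0.002]
```

>>> {"fn": "servo_tool", "kwargs": {
  "rows": [
    [-0.1,-0.1,1.5,0,0,0,2.5],
    [-0.1,-0.1,3,0,0,0,2.5],
    [-0.1,-0.1,4.5,0,0,0,2.5],
    [-0.1,-0.1,5.2,0,0,0,2.5],
    [-0.1,-0.1,5.2,0,0,0,2.5],
    [-0.1,-0.1,5.2,0,0,0,2.5],
    [-0.1,-0.1,5.2,0,0,0,2.5],
    [-0.1,-0.1,5.2,0,0,0,2.5]
  ]
}}

```text
t: 8.08
position: [0.4875, 0.1994, 0.0797]
eef_rot: [[-0.125, 0.992, 0.002], [0.992, 0.125, 0.001], [0.001, 0.002, -1.0]]
ft_force: [0.1, 0.8, -1.3]
opening: 0.385
```

```bash
python3 - <<'E'
from h import *
s=ctrl.observe(); print(s['position'],s['ft_force'])
row((.488,.1983,.0575),7)
E
```

```text
[0.4875 0.1994 0.0797] [ 0.1093  0.7533 -1.3488]
row cm [-0.12  0.03  2.22] [ 0.002 -0.001  0.003]
```

>>> {"fn": "servo_tool", "kwargs": {
  "rows": [
    [-0.1,0,0.5,0,0,0,2.5],
    [-0.1,0,0.9,0,0,0,2.5],
    [-0.1,0,1.3,0,0,0,2.5],
    [-0.1,0,1.6,0,0,0,2.5],
    [-0.1,0,1.9,0,0,0,2.5],
    [-0.1,0,2.1,0,0,0,2.5],
    [-0.1,0,2.1,0,0,0,2.5],
    [-0.1,0,2.1,0,0,0,2.5]
  ]
}}

```text
t: 8.75
position: [0.487, 0.198, 0.0576]
eef_rot: [[-0.125, 0.992, 0.0], [0.992, 0.125, -0.0], [-0.0, 0.0, -1.0]]
ft_force: [-0.7, -0.3, -1.0]
opening: 0.392
```

```bash
python3 - <<'E'
from h import *
s=ctrl.observe(); print(s['position'],s['ft_force'],s['torque'])
im,s=grab('wrist','wrist7.png')
E
```

```text
[0.487  0.198  0.0576] [-0.7275 -0.3107 -1.0432] [-0.0341  0.0044  0.0085]
```

View pics/wrist7.png

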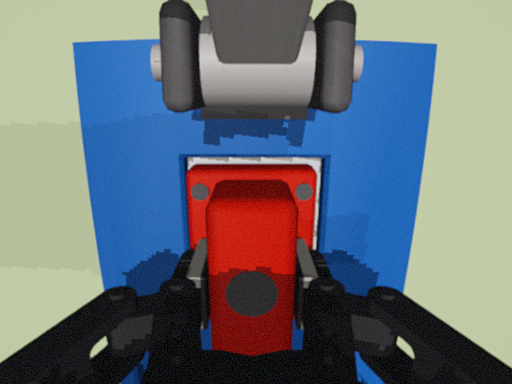

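The foot sits inside the cut-out with pale gaps at the top and right, and there is no wedging force. I lower 1.5 mm more to touch, then open.

>>> {"fn": "servo_tool", "kwargs": {
  "rows": [
    [0,0,0.1,0,0,0,2.5],
    [0,0,0.15,0,0,0,2.5],
    [0,0,0.15,0,0,0,2.5],
    [0,0,0.15,0,0,0,2.5]
  ]
}}

```text
t: 9.13
position: [0.487, 0.1981, 0.0574]
eef_rot: [[-0.125, 0.992, -0.0], [0.992, 0.125, 0.001], [0.001, -0.0, -1.0]]
ft_force: [-4.2, -0.6, 15.5]
opening: 0.391
```

>>> {"fn": "servo_tool", "kwargs": {
  "rows": [
    [0,0,0,0,0,0,6],
    [0,0,0,0,0,0,6],
    [0,0,0,0,0,0,6],
    [0,0,0,0,0,0,6],
    [0,0,0,0,0,0,6],
    [0,0,0,0,0,0,6]
  ]
}}

```text
t: 9.63
position: [0.4869, 0.1981, 0.0561]
eef_rot: [[-0.125, 0.992, -0.0], [0.992, 0.125, -0.0], [-0.0, -0.0, -1.0]]
ft_force: [1.1, 0.1, -0.5]
opening: 0.702
```

```bash
python3 - <<'E'
from h import *
im,s=grab('wrist','wrist8.png'); p=np.array(s['position']); R=np.array(s['eef_rot']); print(p,s['ft_force'],s['opening'])
hsv=cv2.cvtColor(im['pixels'],cv2.COLOR_BGR2HSV).astype(int); H,S,V=[hsv[...,i] for i in range(3)]
red=((H<8)|(H>172))&(S>150)&(V>30); red[:,:170]=0; red[:,350:]=0
v,u=np.nonzero(red); P=depthpts(im,s,np.c_[u,v])
print(np.percentile(P[:,2],[5,20,40,60,80,95]))
k=P[:,2]>.058; A=np.c_[P[k][:,:2]-P[k][:,:2].mean(0),np.ones(k.sum())]; print('tilt',np.linalg.lstsq(A,P[k][:,2],rcond=None)[0])
E
```

```text
[0.4869 0.1981 0.0561] [ 1.1354  0.1035 -0.5114] 0.7021475879815752
[0.0257 0.0272 0.059  0.0626 0.0632 0.0639]
tilt [-0.0119  0.0966  0.0635]
```

View pics/wrist8.png

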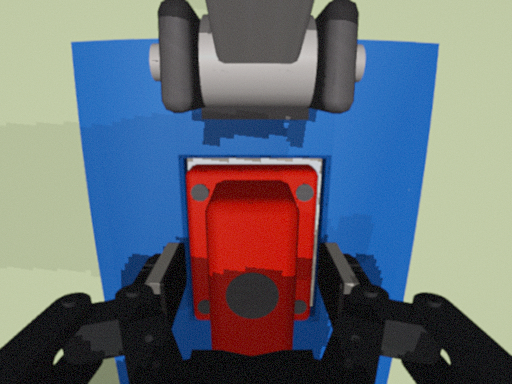

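The cap is released. Its hub top is at z 0.0635 and foot top at 0.027 (expected 0.064 and 0.028), so it is fully seated. Now I go straight up.

>>> {"fn": "servo_tool", "kwargs": {
  "rows": [
    [0,0,0,0,0,0,7],
    [0,0,-1,0,0,0,7],
    [0,0,-3,0,0,0,7],
    [0,0,-6,0,0,0,7],
    [0,0,-10,0,0,0,7],
    [0,0,-14,0,0,0,7],
    [0,0,-18,0,0,0,7],
    [0,0,-22,0,0,0,7],
    [0,0,-26,0,0,0,3],
    [0,0,-26.5,0,0,0,0],
    [0,0,-26.5,0,0,0,0],
    [0,0,-26.5,0,0,0,0]
  ]
}}

```text
t: 10.68
position: [0.4865, 0.1979, 0.3212]
eef_rot: [[-0.125, 0.992, 0.0], [0.992, 0.125, 0.001], [0.001, 0.0, -1.0]]
ft_force: [-0.9, -0.3, -0.9]
opening: 0.253
```

```bash
python3 - <<'E'
from h import *
n=np.array([.4875,.199]);y=np.array([-.1215,.9926])
im,s=grab('wrist','wrist9.png'); im2,s2=grab('side','side9.png')
b=cv2.resize(im2['pixels'][60:240,160:340],(384,384),interpolation=2)
cv2.imwrite('pics/c9.png',cv2.resize(np.hstack([im['pixels'],b]),(800,343)))
print(s['position'])
B=n+.178*y; row((*B,.32),7); row((*B,.193),7); D=n+.077*y; print(B,D)
E
```

```text
[0.4865 0.1979 0.3212]
row cm [17.91  0.23 -0.06] [-0.003  0.001  0.003]
row cm [17.93  0.27 12.64] [-0.003  0.001  0.003]
[0.4659 0.3757] [0.4781 0.2754]
```

View pics/c9.png

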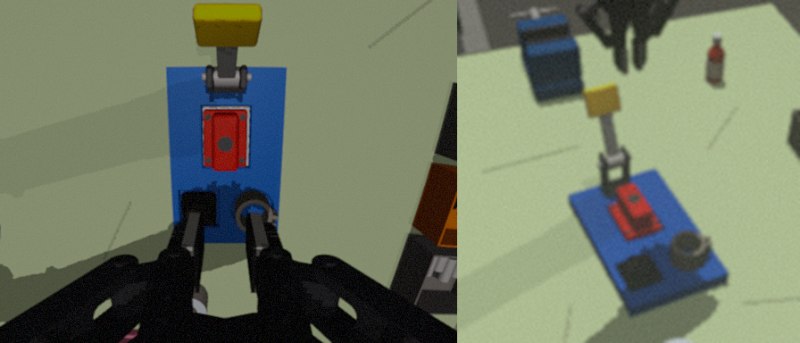

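The cap is seated squarely in the nest, at (226,140) in the left panel. The keeper still leans back, with its pad at (228,25), in line with the tool. I move behind it with the fingers shut.

>>> {"fn": "servo_tool", "kwargs": {
  "rows": [
    [4,0,0,0,0,0,0],
    [8,0.1,0,0,0,0,0],
    [12,0.2,0,0,0,0,0],
    [16,0.2,0,0,0,0,0],
    [18,0.2,0,0,0,0,0],
    [18,0.2,0,0,0,0,0],
    [18,0.2,4,0,0,0,0],
    [18,0.2,8,0,0,0,0],
    [18,0.2,11,0,0,0,0],
    [18,0.2,12.8,0,0,0,0],
    [18,0.2,12.8,0,0,0,0],
    [18,0.2,12.8,0,0,0,0]
  ]
}}

```text
t: 11.78
position: [0.4661, 0.3752, 0.1918]
eef_rot: [[-0.123, 0.992, -0.002], [0.992, 0.123, -0.003], [-0.003, -0.003, -1.0]]
ft_force: [-0.0, 0.3, 0.2]
opening: -0.004
```

```bash
python3 - <<'E'
from h import *
im,s=grab('scene','scene10.png'); im2,s2=grab('side','side10.png')
a=cv2.resize(im['pixels'][110:260,260:460],(400,300),interpolation=2)
b=cv2.resize(im2['pixels'][40:190,160:360],(400,300),interpolation=2)
cv2.imwrite('pics/c10.png',np.hstack([a,b]))
print(s['position'],s['ft_force'])
n=np.array([.4875,.199]);y=np.array([-.1215,.9926])
for d in (.15,.12,.10,.077): row((*(n+d*y),.193),7)
E
```

```text
[0.4661 0.3752 0.1918] [-0.0297  0.2831  0.2354]
row cm [-2.88 -0.17  0.13] [ 0.001 -0.001  0.002]
row cm [-5.88 -0.18  0.13] [ 0.001 -0.001  0.002]
row cm [-7.88 -0.18  0.13] [ 0.001 -0.001  0.002]
row cm [-10.18  -0.19   0.13] [ 0.001 -0.001  0.002]
```

View pics/c10.png

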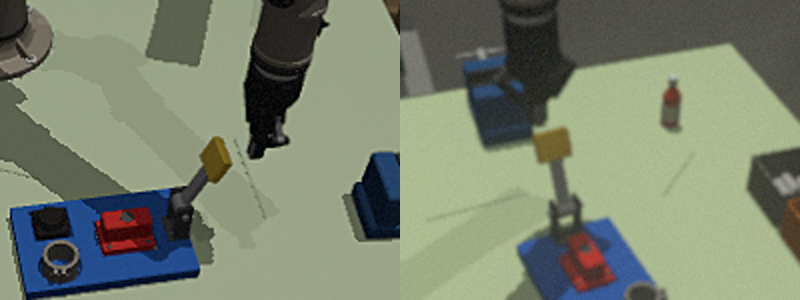

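The closed fingertips are behind the pad's +y face in both views. I push slowly, first partway.

>>> {"fn": "servo_tool", "kwargs": {
  "rows": [
    [-0.6,-0.1,0.1,0,0,0,0],
    [-1.2,-0.15,0.1,0,0,0,0],
    [-1.7,-0.15,0.1,0,0,0,0],
    [-2.2,-0.15,0.1,0,0,0,0],
    [-2.6,-0.15,0.1,0,0,0,0],
    [-3.0,-0.15,0.1,0,0,0,0],
    [-3.4,-0.15,0.1,0,0,0,0],
    [-3.8,-0.15,0.1,0,0,0,0],
    [-4.2,-0.15,0.1,0,0,0,0],
    [-4.6,-0.15,0.1,0,0,0,0],
    [-5.0,-0.15,0.1,0,0,0,0],
    [-5.0,-0.15,0.1,0,0,0,0]
  ]
}}

```text
t: 12.88
position: [0.4714, 0.3258, 0.1922]
eef_rot: [[-0.124, 0.992, -0.0], [0.992, 0.124, -0.001], [-0.001, -0.0, -1.0]]
ft_force: [0.3, 0.9, 0.8]
opening: 0.003
```

```bash
python3 - <<'E'
from h import *
im,s=grab('scene','scene11.png'); im2,s2=grab('side','side11.png')
a=cv2.resize(im['pixels'][110:260,260:460],(400,300),interpolation=2)
b=cv2.resize(im2['pixels'][40:190,160:360],(400,300),interpolation=2)
cv2.imwrite('pics/c11.png',np.hstack([a,b]))
print(s['position'],s['ft_force'])
n=np.array([.4875,.199]);y=np.array([-.1215,.9926]); print('d',(s['position'][:2]-n)@y)
E
```

```text
[0.4714 0.3258 0.1922] [0.2741 0.9429 0.7839]
d 0.12785492494321835
```

View pics/c11.png

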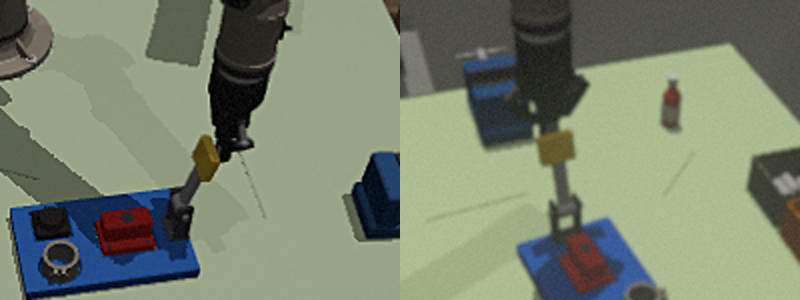

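Contact force is about 1 N and the arm has begun to rise, with the pad at (207,158) in the left panel. I continue past upright, then stop and back off.

>>> {"fn": "servo_tool", "kwargs": {
  "rows": [
    [-0.5,-0.05,0,0,0,0,0],
    [-1.0,-0.05,0,0,0,0,0],
    [-1.5,-0.05,0,0,0,0,0],
    [-2.0,-0.05,0,0,0,0,0],
    [-2.5,-0.05,0,0,0,0,0],
    [-3.0,-0.05,0,0,0,0,0],
    [-3.5,-0.05,0,0,0,0,0],
    [-4.0,-0.05,0,0,0,0,0],
    [-4.5,-0.05,0,0,0,0,0],
    [-4.8,-0.05,0,0,0,0,0],
    [-4.9,-0.05,0,0,0,0,0],
    [-4.8,-0.05,0,0,0,0,0]
  ]
}}

```text
t: 13.98
position: [0.4768, 0.2787, 0.1922]
eef_rot: [[-0.124, 0.992, -0.0], [0.992, 0.124, -0.0], [-0.0, -0.0, -1.0]]
ft_force: [0.5, -0.6, 0.2]
opening: 0.006
```

```bash
python3 - <<'E'
from h import *
im,s=grab('scene','scene12.png'); im2,s2=grab('side','side12.png')
a=cv2.resize(im['pixels'][110:260,260:460],(400,300),interpolation=2)
b=cv2.resize(im2['pixels'][40:190,160:360],(400,300),interpolation=2)
cv2.imwrite('pics/c12.png',np.hstack([a,b]))
print(s['position'],s['ft_force'])
n=np.array([.4875,.199]);y=np.array([-.1215,.9926]); print('d',(s['position'][:2]-n)@y)
E
```

```text
[0.4768 0.2787 0.1922] [ 0.4983 -0.6185  0.2195]
d 0.08041190319619249
```

View pics/c12.png

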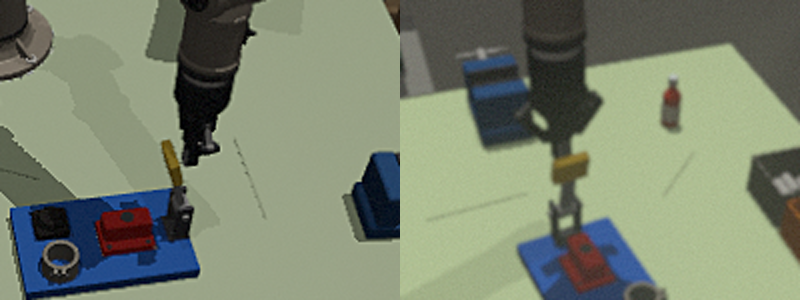

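The arm is past upright with the pad at (172,158), leaning to -y and already clear of the fingertip. I back off and let it fall.

>>> {"fn": "servo_tool", "kwargs": {
  "rows": [
    [0.3,0,0,0,0,0,0],
    [0.6,0,0,0,0,0,0],
    [1,0,0,0,0,0,0],
    [1.5,0,0,0,0,0,0],
    [2,0,0,0,0,0,0],
    [2.5,0,0,0,0,0,0]
  ]
}}

```text
t: 14.58
position: [0.4734, 0.3051, 0.1922]
eef_rot: [[-0.125, 0.992, 0.0], [0.992, 0.125, 0.0], [0.0, 0.0, -1.0]]
ft_force: [0.2, 0.5, 0.0]
opening: -0.004
```

```bash
python3 - <<'E'
from h import *
im,s=grab('scene','scene13.png'); im2,s2=grab('side','side13.png')
a=cv2.resize(im['pixels'][110:260,260:460],(400,300),interpolation=2)
b=cv2.resize(im2['pixels'][40:190,160:360],(400,300),interpolation=2)
cv2.imwrite('pics/c13.png',np.hstack([a,b]))
print(s['t'],s['position'],s['ft_force'])
E
```

```text
14.5833 [0.4734 0.3051 0.1922] [0.2067 0.4854 0.0086]
```

View pics/c13.png

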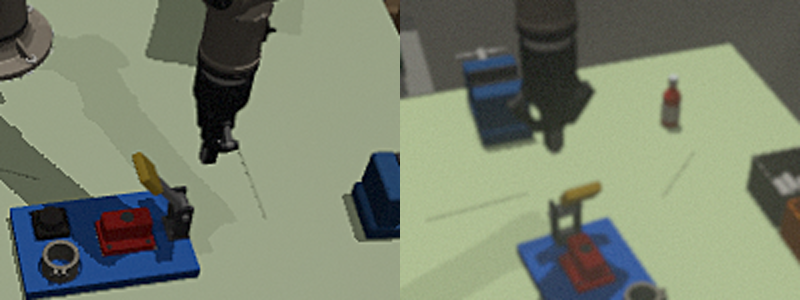

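It is falling on its own with the robot clear. I raise away and wait.

>>> {"fn": "servo_tool", "kwargs": {
  "rows": [
    [1,0,-1,0,0,0,0],
    [2,0,-3,0,0,0,0],
    [3,0,-5,0,0,0,0],
    [4,0,-7,0,0,0,0],
    [5,0,-9,0,0,0,0],
    [6,0,-10,0,0,0,0],
    [6,0,-10,0,0,0,0],
    [6,0,-10,0,0,0,0],
    [6,0,-10,0,0,0,0],
    [6,0,-10,0,0,0,0],
    [6,0,-10,0,0,0,0],
    [6,0,-10,0,0,0,0]
  ]
}}

```text
t: 15.68
position: [0.466, 0.363, 0.2914]
eef_rot: [[-0.124, 0.992, -0.001], [0.992, 0.124, -0.001], [-0.001, -0.001, -1.0]]
ft_force: [-0.3, 0.4, -0.7]
opening: 0.0
```

>>> {"fn": "servo_tool", "kwargs": {
  "rows": [
    [0,0,0,0,0,0,0],
    [0,0,0,0,0,0,0],
    [0,0,0,0,0,0,0],
    [0,0,0,0,0,0,0],
    [0,0,0,0,0,0,0],
    [0,0,0,0,0,0,0],
    [0,0,0,0,0,0,0],
    [0,0,0,0,0,0,0],
    [0,0,0,0,0,0,0],
    [0,0,0,0,0,0,0],
    [0,0,0,0,0,0,0],
    [0,0,0,0,0,0,0]
  ]
}}

```text
t: 16.68
position: [0.4661, 0.3638, 0.2922]
eef_rot: [[-0.125, 0.992, 0.0], [0.992, 0.125, 0.0], [0.0, 0.0, -1.0]]
ft_force: [-1.1, -0.1, 0.8]
opening: -0.003
```

```bash
python3 - <<'E'
from h import *
im,s=grab('scene','scene14.png'); im2,s2=grab('side','side14.png')
a=cv2.resize(im['pixels'][110:260,260:460],(400,300),interpolation=2)
b=cv2.resize(im2['pixels'][60:210,170:370],(400,300),interpolation=2)
cv2.imwrite('pics/c14.png',np.hstack([a,b]))
print(s['t'],s['position'],s['ft_force'])
n=np.array([.4875,.199]);y=np.array([-.1215,.9926])
for im,s in ((im,s),(im2,s2)):
    hsv=cv2.cvtColor(im['pixels'],cv2.COLOR_BGR2HSV).astype(int); H,S,V=[hsv[...,i] for i in range(3)]
    v,u=np.nonzero((H>20)&(H<35)&(S>130)&(V>60)); P=depthpts(im,s,np.c_[u,v]); P=P[(P[:,2]<.2)&(np.hypot(*(P[:,:2]-n).T)<.15)]
    d=(P[:,:2]-n)@y; k=P[:,2]>np.percentile(P[:,2],40)
    print('pad',np.median(P,0),np.median(d),'slope z/d',np.polyfit(d[k],P[k,2],1))
    v,u=np.nonzero(((H<8)|(H>172))&(S>150)&(V>30)); P=depthpts(im,s,np.c_[u,v]); P=P[(np.hypot(*(P[:,:2]-n).T)<.07)]
    print('cap z',np.percentile(P[:,2],[5,50,95]))
E
```

```text
16.6833 [0.4661 0.3638 0.2922] [-1.0612 -0.0614  0.8073]
pad [0.4982 0.1787 0.0839] -0.021066344005359575 slope z/d [0.011  0.0856]
cap z [0.0208 0.0315 0.0633]
pad [0.4865 0.1727 0.0841] -0.02609928869559169 slope z/d [0.0043 0.0851]
cap z [0.0267 0.0281 0.0295]
```

View pics/c14.png

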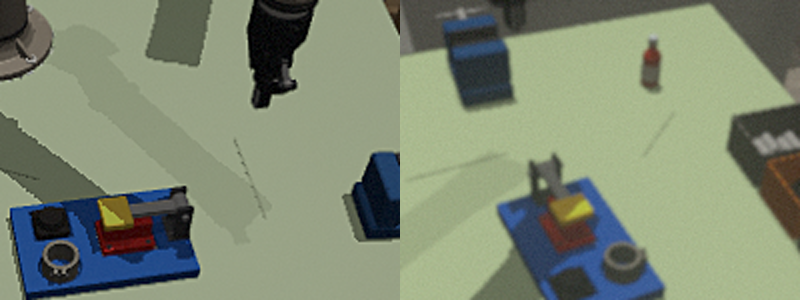

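The keeper lies level over the cap: pad top z is 0.085 (0.077 + 0.008), with slope about 0. The robot is clear and the other parts have not moved.

```bash
python3 -c "
from bench import ctrl; print(ctrl.job_done())"
```

```text
the job is handed in; nothing more can be done
None
```

The job is done and handed in at about 17 s of the 58 s allowed. The red cap is seated in its cut-out and let go, and the keeper arm dropped shut over it on its own.

- **Cap:** I gripped it across the 34 mm hub, set it in the cut-out and released it. The wrist camera then put the hub top at 63.5 mm (64 expected) and the foot top at 27 mm (28 expected). A rough tilt fit gave 0.097 along one axis, right at the 0.1 limit. I put that down to rounded-edge points in the sample and did not refit. The views afterwards showed the cap square in the cut-out.
- **Keeper:** I pushed the pad with the closed fingertips at about 1 N and stopped just past upright. The picture at that moment showed the pad already clear of the fingers, and I backed away while it fell. At the end the pad measured level, its top 85 mm above the bench as it should be when shut.
- **Other parts:** the clamp and bumper looked unmoved in the last pictures. I did not re-measure the spacers, but no move went near them. The robot ended well clear of everything.
- **Disagreement:** the scene and side cameras differed from the wrist camera by 3–6 mm in places. I mostly used the wrist camera, shifting the grasp point slightly towards the other two.

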